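# Turn a drive case over with a flat lifter

### The job

Take the green-handled lifter and use its blade to turn the black drive case over: slide the blade under the case's near edge by feel, lever it up and tip it over the step so that it ends up lying upside down (orange side up) on the blue high bed. Work gently, never pressing the lifter on the case with more than 10 N or on the block with more than 15 N, and touch the case with the lifter only, never with the gripper or arm; then stand the lifter back upright on its grey pad, let go, and leave everything else on the bench where it is.

Things in the scene. Friction and masses are not known exactly. Their poses are not given: they have to be found in the camera images.
- block: Fixed block 190 x 150 mm with two level beds. Origin: middle of the step line, 26 mm below the low bed's surface; z up, +x from low bed to high bed. Grey low bed: x -80 to 0 mm, surface at z = 26. Vertical step 5 mm high at x = 0. Blue high bed, yellow front edge: x 0 to 110, surface at z = 31. Both y -75 to 75. The low bed lies 22 to 26 mm above the bench.
- case: Loose drive case, 48 (x) x 90 (y) x 10 mm, 40 to 85 g: black with aluminium panel on top, orange underside with screws. Origin: centre of its feet's soles; z out of its top. A 7 mm thick body on four 12 x 12 x 3 mm feet flush with its corners: under it a gap 3 mm high, 66 mm wide in y, open at both long edges. Starts feet down on the low bed, long edge 4 to 18 mm short of the step.
- lifter: Loose lifter, 130 g, upright on a foot plate x -26 to 18, y +-17, z 0 to 4 mm. Green handle 18 (x) x 26 (y) mm centred on x = y = 0, top at z = 75. Level rigid steel blade 2 mm thick, 30 mm wide, from the handle's front to its tip at x = 80, firmly clamped at an unknown height, new each run: its underside is 4 to 16 mm above the foot's sole. Origin: centre of sole under handle; z up.
- pad: Fixed grey parking pad with black rim, 150 mm (x) x 80 mm (y) x 3 mm. Origin: centre of its underside, on the bench; the lifter starts standing on it with its blade roughly along the pad's +x.
- tub: Bystander: loose white open tub 100 x 75 x 45 mm. Origin: centre of its underside.
- module: Bystander: loose green memory module 30 x 100 x 6 mm. Origin: centre of its underside.
- driver: Bystander: loose grey-handled screwdriver, 170 mm long, lying on the bench, along its x axis.
Not all that is in view belongs to the job. What is shaped like the lifter but yellow is not meant.

How it is judged:
By the outcome, as a careful person would: the job done as asked, in the order asked, and still so for the second after the job is handed in, with the robot touching nothing.
It also fails if it takes over 70 s, if anything falls off the work surface, if the arm or the gripper's body presses on something with over 40 N, if the wrist force passes 120 N, or if a joint passes its speed limit or range.

### The arm

A 6-joint arm with a two-finger parallel gripper is mounted at the origin on the work surface. World frame = base frame: x ahead of the robot, y to its left, z up, the work surface at z = 0. Lengths are in mm, angles in rad, forces in N, time in s.
With the tool pointing down it reaches from about 275 to 825 mm from the base axis. Payload 5.2 kg.
Tool frame: the origin (TCP) lies on the centre line of the jaws, within the pads' length; the fingertips stand 25 mm ahead of it and the grasp point (between the pads) lies 6 mm ahead of it; x points along the fingers, y is the direction in which the jaws open and shut, and the axes are right-handed (so a half turn about x gives the same grasp; the last joint's range is limited). The gripper opens to 93 mm and grips with 3 to 60 N. Pads are 15 mm wide; open, the fingers measure 128 mm over their backs; the gripper's body (75 mm by 188 mm) begins 65 mm behind the grasp point.
Start: joints at [-1.533, 0.259, 1.535, -0, 1.348, -0.203], TCP at [131.185, -534.131, 243.653] pointing down, gripper open.
Joint ranges: [-3.14, 3.14], [-0.91, 2.08], [0.19, 2.58], [-1.22, 4.36], [0.22, 2.71], [-3.12, 3.12]. Speed limits (rad/s): [2.57, 2.57, 3.14, 3.14, 3.14, 3.14].

### API

Orientations are given as a unit quaternion [x, y, z, w].
In Python, from rig import sense, get_image, camera_model, close_job gives the robot as it stands.
- The arm moves only by the tool send_rows, never from a script. Its argument "steps" is a list of rows, each an object of numbers: "grip": the closure, from -1 (fully open) to 1 (shut), so that 0 is half open; "dx", "dy", "dz": the shift along the world's x, y, z in cm; "wx", "wy", "wz": the turn, a rotation vector about the world's x, y, z in degrees. A call has 1 to 20 rows; each row is the pose to reach, as a shift and turn from the pose commanded when the call began; what a row does not reach only later rows make up. A row lasts 1/8 s, in which the tool goes at most 62.5 mm and 10.7 degrees, less where a joint would pass 70% of its speed; a pose out of reach is approached as far as the arm can. A call with a gripper value outside its range is refused whole. The fingers move at their own pace and stop on an object; "squeeze" is the grip in N (left out, the last holds). Time passes only in rows, so rows that repeat a pose let the fingers close. It gives the time, the measured TCP pose, the force and the opening at its end, in the units of the state.
- sense(): the state, without advancing time (a new reading comes with each control period).
- get_image(name): name is "scene" or "top"; returns the picture (420x560x3 uint8, blue, green, red); there is no depth.
- camera_model(name): a dict with "intrinsics" (3x3 intrinsics, pixels), "pose" (4x4, takes a point from camera to world coordinates). Camera axes: x right, y down, z forward; pixel columns grow to the right and rows downward; lengths in mm; the calibration is good to about 2 mm. A picture is of the moment at which its call begins. camera_model takes no time and is no camera call.
- close_job(): hands the job in, once; it reports no verdict.
The state is a dict: "time": time; "joints": joint angles; "joint_vel": joint speeds; "tau": joint torques, N m; "tool_pos": TCP position; "ee_rot": TCP orientation; "contact_force": force on the tool from outside, world axes, zero at the start; "ft_torque": the same for the moment, N m; "finger_gap": opening from 0.0 (shut) to 1.0 (fully open).
Only numpy, scipy, OpenCV 4.12 (cv2) and the standard library are available. Lean on these libraries where they do the work, as an engineer would, in place of code of your own. Each camera call takes 0.05 s, during which the arm holds its last target.

## Working session

There is one attempt and no reset: what is moved stays moved. The work goes in short steps, Python scripts to look and compute and a tool call to move; the robot and the scene stay as the last step left them, time stands still between calls to the robot, and variables do not carry over. Pictures are saved under pics/ and viewed, and the job is handed in when it is done.

Besides the shell and the picture viewer there is one more tool, called after "Request:" as a command line: name --argument value ..., lists and objects as JSON in quotes. send_rows: Moves the arm, as the interface text tells. Its arguments: {"type":"object","properties":{"steps":{"type":"array","items":{"type":"object","properties":{"grip":{"type":"number"},"dx":{"type":"number"},"dy":{"type":"number"},"dz":{"type":"number"},"wx":{"type":"number"},"wy":{"type":"number"},"wz":{"type":"number"}}}},"squeeze":{"type":"number"}},"required":["steps"]}

```bash
ls; mkdir -p pics
python3 - <<'E'
from rig import *
import cv2
for n in("scene","top"):
    im=get_image(n); cv2.imwrite(f"pics/{n}0.png",im)
    m=camera_model(n); print(n,m)
print(sense())
E
```

```text
pics
scene {'intrinsics': array([[422.13235027,   0.        , 278.33885194],
       [  0.        , 422.13235027, 211.82071534],
       [  0.        ,   0.        ,   1.        ]]), 'pose': array([[-1.80449062e-01,  7.11528035e-01, -6.79092035e-01,
         1.20990565e+03],
       [ 9.83431733e-01,  1.42678578e-01, -1.11825087e-01,
         1.09178614e+02],
       [ 1.73252012e-02, -6.88019389e-01, -7.25485464e-01,
         7.82695942e+02],
       [ 0.00000000e+00,  0.00000000e+00,  0.00000000e+00,
         1.00000000e+00]])}
top {'intrinsics': array([[390.86426398,   0.        , 280.17367296],
       [  0.        , 390.86426398, 207.54624429],
       [  0.        ,   0.        ,   1.        ]]), 'pose': array([[-1.64521841e-02, -9.97997995e-01,  6.10682274e-02,
         4.74104722e+02],
       [-9.99822529e-01,  1.69814158e-02,  8.15734392e-03,
        -6.51450692e+00],
       [-9.17803783e-03, -6.09231834e-02, -9.98100260e-01,
         1.04684086e+03],
       [ 0.00000000e+00,  0.00000000e+00,  0.00000000e+00,
         1.00000000e+00]])}
{'time': 0.1, 'joints': array([-1.53280379e+00,  2.59263264e-01,  1.53590373e+00,  6.76340566e-06,
        1.34800715e+00, -2.02807006e-01]), 'joint_vel': array([-8.59309265e-04, -1.44055843e-03, -6.65830461e-04, -4.09163550e-05,
       -1.18760543e-03, -2.60014658e-04]), 'tau': array([ 2.31980783e-03, -4.38213015e+01, -2.84643728e+01,  7.21492711e-02,
        3.62641015e-02, -4.84684711e-05]), 'tool_pos': array([ 131.1685005 , -533.69605189,  242.93255725]), 'ee_rot': array([ 0.70203602,  0.08548645, -0.70193932,  0.08437235]), 'contact_force': array([1.00245719, 0.28209611, 0.53926856]), 'ft_torque': array([-0.04875638, -0.01825381,  0.03069575]), 'finger_gap': 0.9956123546482271}
```

View pics/scene0.png

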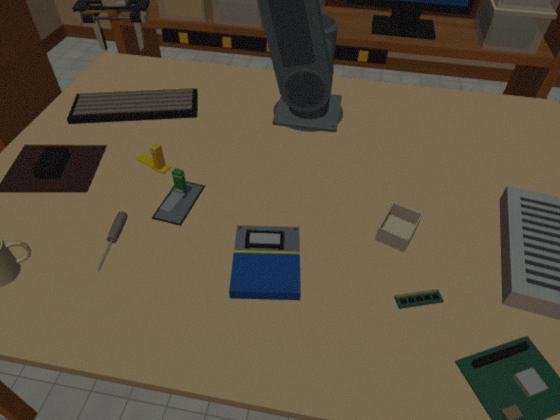

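View pics/top0.png

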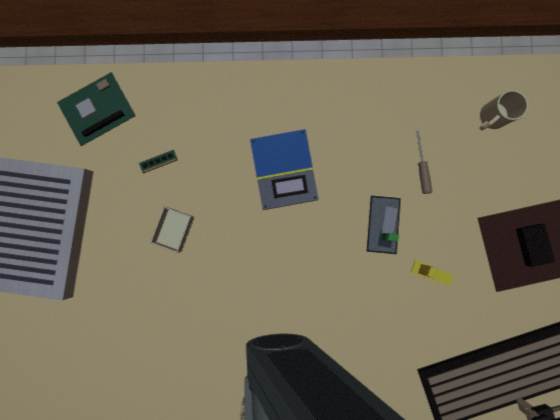

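The top view shows the block at about (285,168), the lifter on its pad at (385,225), and the yellow decoy at (430,272). Next I'll zoom in.

```bash
cat > h.py <<'E'
import numpy as np,cv2
from rig import *
def ray(n,u,v,z):
    m=camera_model(n);K=m["intrinsics"];P=m["pose"]
    d=P[:3,:3]@np.linalg.solve(K,[u,v,1.]);o=P[:3,3]
    return o+d*(z-o[2])/d[2]
def proj(n,p):
    m=camera_model(n);K=m["intrinsics"];P=m["pose"]
    c=P[:3,:3].T@(np.asarray(p,float)-P[:3,3]);q=K@c;return q[:2]/q[2]
def crop(im,x0,y0,x1,y1,s,f):
    cv2.imwrite(f,cv2.resize(im[y0:y1,x0:x1],None,fx=s,fy=s,interpolation=cv2.INTER_CUBIC))
E
python3 - <<'E'
from h import *
t=cv2.imread("pics/top0.png");s=cv2.imread("pics/scene0.png")
a=cv2.resize(t[120:220,240:330],None,fx=5,fy=5,interpolation=cv2.INTER_CUBIC);
b=cv2.resize(t[180:280,360:420],None,fx=5,fy=5,interpolation=cv2.INTER_CUBIC)
cv2.imwrite("pics/c1.png",np.hstack([a,b]))
a=cv2.resize(s[215:305,220:310],None,fx=5,fy=5,interpolation=cv2.INTER_CUBIC);
b=cv2.resize(s[145:235,145:215],None,fx=5,fy=5,interpolation=cv2.INTER_CUBIC)
cv2.imwrite("pics/c2.png",np.hstack([a,b]))
E
```

```text
(no output)
```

View pics/c1.png

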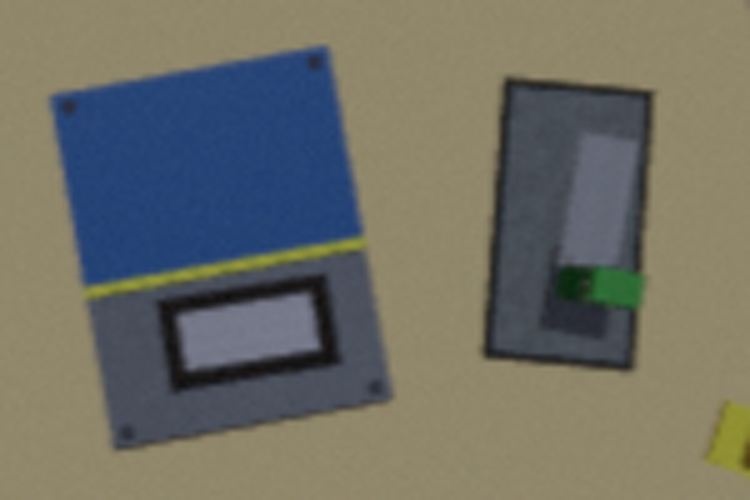

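View pics/c2.png

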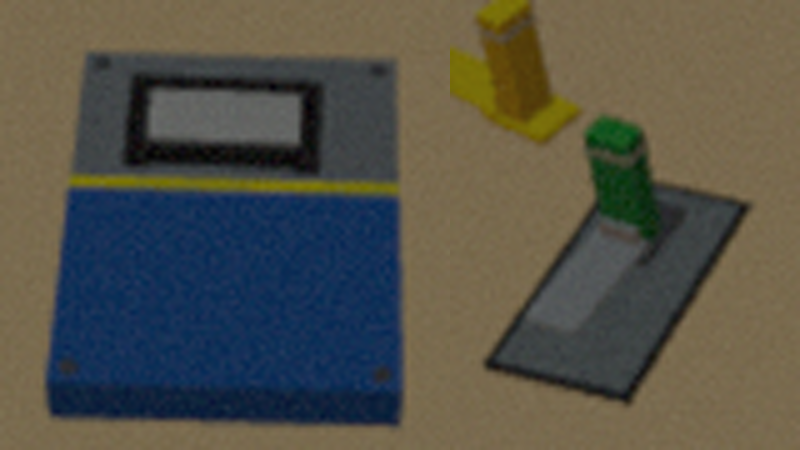

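```bash
cat > meas.py <<'E'
from h import *
def quad(mask):
    c,_=cv2.findContours(mask.astype(np.uint8),cv2.RETR_EXTERNAL,cv2.CHAIN_APPROX_NONE)
    c=max(c,key=cv2.contourArea); 
    return cv2.boxPoints(cv2.minAreaRect(c)),cv2.contourArea(c),c
E
python3 - <<'E'
from meas import *
t=cv2.imread("pics/top0.png").astype(int)
b,g,r=t[...,0],t[...,1],t[...,2]
def reg(m,x0,y0,x1,y1):
    z=np.zeros_like(m);z[y0:y1,x0:x1]=m[y0:y1,x0:x1];return z
for x,y in[(280,150),(285,205),(270,195),(290,187),(276,183),(388,215),(375,210),(397,238),(374,199),(390,236),(382,246),(282,175)]: print((x,y),t[y,x])
blue=reg((b>r+40)&(b>90),240,120,330,220)
q,a,_=quad(blue); print("blue",q,a); Q=np.array([ray("top",*p,29) for p in q]);print(Q.round(1))
yel=reg((r>b+60)&(g>b+60)&(g>110),245,160,325,185)
ys,xs=np.nonzero(yel); P=np.array([ray("top",x,y,29) for x,y in zip(xs,ys)])
p=np.polyfit(P[:,1],P[:,0],1);print("yellow",len(xs),P.mean(0),"yaw from y-line",np.degrees(np.arctan(-p[0])),P[:,1].min(),P[:,1].max())
gr=b+g+r
dark=reg(gr<130,268,172,312,202)
q,a,_=quad(dark);print("case",q,a);Q=np.array([ray("top",*p,34) for p in q]);print(Q.round(1),Q.mean(0))
pan=reg(gr>400,268,172,312,202);q,a,_=quad(pan);Q=np.array([ray("top",*p,34) for p in q]);print("panel",Q.round(1),Q.mean(0))
bl=reg((gr>330)&(abs(r-b)<30),365,195,405,240);q,a,_=quad(bl);print("blade",q,a);Q=np.array([ray("top",*p,14) for p in q]);print(Q.round(1),Q.mean(0))
gn=reg((g>r+35)&(g>b+25),365,220,405,250);q,a,_=quad(gn);print("green",q,a)
E
```

```text
(280, 150) [120  69  41]
(285, 205) [73 71 71]
(270, 195) [90 79 73]
(290, 187) [139 122 119]
(276, 183) [124 108 106]
(388, 215) [117 104  98]
(375, 210) [87 78 72]
(397, 238) [ 55 107  53]
(374, 199) [88 80 73]
(390, 236) [ 53 107  45]
(382, 246) [72 64 59]
(282, 175) [72 94 88]
blue [[249.89601 138.928  ]
 [304.896   128.928  ]
 [311.74402 166.592  ]
 [256.74402 176.592  ]] 2051.0
[[719.1  78.7  29. ]
 [743.2 -66.9  29. ]
 [642.6 -82.8  29. ]
 [618.8  61.9  29. ]]
yellow 86 [626.7948796  -11.49386115  29.        ] yaw from y-line 9.32090196933495 -83.38634153651708 61.29514490796676
case [[271.2973  179.7838 ]
 [304.21625 174.29732]
 [307.1892  192.13515]
 [274.27026 197.62163]] 554.0
[[609.   23.7  34. ]
 [621.9 -62.4  34. ]
 [575.  -69.2  34. ]
 [562.2  16.7  34. ]] [592.02526326 -22.77902456  34.        ]Traceback (most recent call last):
  File "<stdin>", line 15, in <module>
  File "meas.py", line 4, in quad
    c=max(c,key=cv2.contourArea);
ValueError: max() iterable argument is empty
```

Run:
```python
from meas import *
def reg(m,x0,y0,x1,y1):
    z=np.zeros_like(m);z[y0:y1,x0:x1]=m[y0:y1,x0:x1];return z
t=cv2.imread("pics/top0.png").astype(int)
s=cv2.imread("pics/scene0.png").astype(int)
b,g,r=t[...,0],t[...,1],t[...,2]
bl=reg((b+g+r>275)&(abs(r-b)<30),366,200,398,238);q,a,_=quad(bl);print("blade top",q.round(1),a);Q=np.array([ray("top",*p,14) for p in q]);print(Q.round(1),Q.mean(0))
gn=reg((g>r+25)&(g>b+25),365,220,410,250);q,a,_=quad(gn);print("green",q.round(1),a)
bright=reg((g>85)&(g>r+25)&(g>b+25),365,220,410,250);q,a,_=quad(bright);print("greentop",q.round(1),a);Q=np.array([ray("top",*p,78) for p in q]);print(Q.round(1),Q.mean(0))
pad=reg((b+g+r<300)&(b>r-15),355,185,410,262);q,a,_=quad(pad);print("pad",q.round(1),a);Q=np.array([ray("top",*p,3) for p in q]);print(Q.round(1),Q.mean(0))
b,g,r=s[...,0],s[...,1],s[...,2]
for x,y in[(178,172),(180,185),(172,200),(185,209),(185,190)]: print((x,y),s[y,x])
gn=reg((g>r+15)&(g>b+15),160,160,195,200);q,a,c=quad(gn);print("green s",q.round(1),a)
top=reg((g>r+15)&(g>b+15)&(g>80),160,160,195,200);q,a,c=quad(top);print("greentop s",q.round(1),a)
bl=reg((b+g+r>270)&(abs(r-b)<30),150,185,195,220);q,a,_=quad(bl);print("blade s",q.round(1),a)
m=np.zeros((420,560,3),np.uint8)
R=[quad_ for quad_ in [sense()["ee_rot"]]][0]
from scipy.spatial.transform import Rotation as Ro
print(Ro.from_quat(R).as_matrix().round(3))
```

```text
blade top [[381.4 231.9]
 [385.7 205.9]
 [397.2 207.9]
 [392.9 233.8]] 255.5
[[ 468.6 -263.2   14. ]
 [ 536.8 -276.8   14. ]
 [ 531.2 -307.    14. ]
 [ 463.1 -293.3   14. ]] [ 499.91503562 -285.05690894   14.        ]
green [[387.1 239.5]
 [388.2 232.7]
 [398.4 234.4]
 [397.3 241.2]] 56.5
greentop [[387.9 239.4]
 [389.2 232.8]
 [398.5 234.7]
 [397.2 241.2]] 49.0
[[ 450.2 -262.9   78. ]
 [ 466.3 -266.6   78. ]
 [ 461.4 -289.2   78. ]
 [ 445.3 -285.4   78. ]] [ 455.8071906 -276.0171605   78.       ]
pad [[366.3 251.3]
 [370.6 195.6]
 [401.  197.9]
 [396.7 253.6]] 1568.0
[[ 418.  -224.4    3. ]
 [ 565.9 -240.3    3. ]
 [ 558.2 -321.2    3. ]
 [ 410.5 -304.7    3. ]] [ 488.15705879 -272.6782354     3.        ]
(178, 172) [35 84 24]
(180, 185) [ 7 46  8]
(172, 200) [88 86 82]
(185, 209) [68 65 60]
(185, 190) [23 48 22]
green s [[172.5 177.1]
 [182.9 174.5]
 [187.1 191.2]
 [176.7 193.8]] 113.5
greentop s [[171.9 171.3]
 [173.3 167.1]
 [182.  170. ]
 [180.6 174.2]] 25.0
blade s [[161.5 206.5]
 [162.5 205.5]
 [163.  206. ]
 [162.  207. ]] 0.5
[[-0.     0.238 -0.971]
 [ 0.002 -0.971 -0.238]
 [-1.    -0.002 -0.   ]]
```

Request:
send_rows --steps '[{"dx": 6,"dy": 5,"wz": -6,"grip": -0.2},{"dx": 11,"dy": 9,"wz": -12,"grip": -0.2},{"dx": 16,"dy": 13,"wz": -18,"grip": -0.2},{"dx": 21,"dy": 17,"wz": -25.3,"grip": -0.2},{"dx": 26,"dy": 21,"dz": -3,"wz": -25.3,"grip": -0.2},{"dx": 30,"dy": 24,"dz": -6,"wz": -25.3,"grip": -0.2},{"dx": 32.5,"dy": 25.8,"dz": -9,"wz": -25.3,"grip": -0.2},{"dx": 32.5,"dy": 25.8,"dz": -9,"wz": -25.3,"grip": -0.2},{"dx": 32.5,"dy": 25.8,"dz": -9,"wz": -25.3,"grip": -0.2},{"dx": 32.5,"dy": 25.8,"dz": -9,"wz": -25.3,"grip": -0.2}]'

```text
schema error: expected keys grip, dx, dy, dz, wx, wy, wz
```

Every row needs all the keys.

Request:
send_rows --steps '[{"dx": 6,"dy": 5,"dz": 0,"wx": 0,"wy": 0,"wz": -6,"grip": -0.2},{"dx": 11,"dy": 9,"dz": 0,"wx": 0,"wy": 0,"wz": -12,"grip": -0.2},{"dx": 16,"dy": 13,"dz": 0,"wx": 0,"wy": 0,"wz": -18,"grip": -0.2},{"dx": 21,"dy": 17,"dz": 0,"wx": 0,"wy": 0,"wz": -25.3,"grip": -0.2},{"dx": 26,"dy": 21,"dz": -3,"wx": 0,"wy": 0,"wz": -25.3,"grip": -0.2},{"dx": 30,"dy": 24,"dz": -6,"wx": 0,"wy": 0,"wz": -25.3,"grip": -0.2},{"dx": 32.5,"dy": 25.8,"dz": -9,"wx": 0,"wy": 0,"wz": -25.3,"grip": -0.2},{"dx": 32.5,"dy": 25.8,"dz": -9,"wx": 0,"wy": 0,"wz": -25.3,"grip": -0.2},{"dx": 32.5,"dy": 25.8,"dz": -9,"wx": 0,"wy": 0,"wz": -25.3,"grip": -0.2},{"dx": 32.5,"dy": 25.8,"dz": -9,"wx": 0,"wy": 0,"wz": -25.3,"grip": -0.2}]'

```text
time: 1.35
tool_pos: [456.0, -277.5, 154.7]
ee_rot: [0.704, -0.072, -0.703, -0.071]
contact_force: [0.2, -0.4, 0.2]
finger_gap: 0.602
```

Run:
```python
from h import *
im=get_image("scene"); crop(im,120,90,240,230,4,"pics/s1.png")
s=sense();print(s["tool_pos"],s["finger_gap"])
```

```text
[ 455.91783527 -277.57009078  154.78200375] 0.5998223847245621
```

View pics/s1.png

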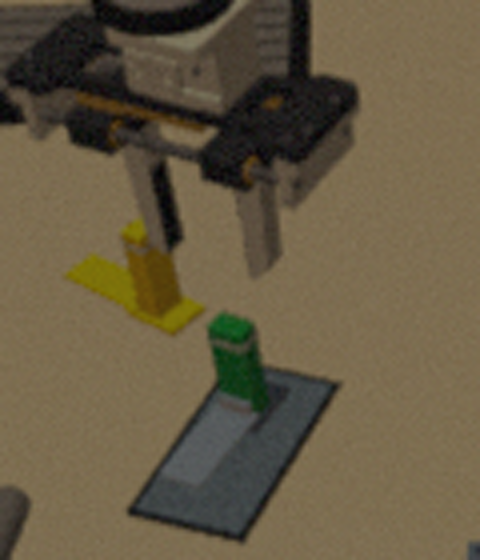

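Request:
send_rows --squeeze 40 --steps '[{"dx": 0,"dy": 0.1,"dz": -4,"wx": 0,"wy": 0,"wz": 0,"grip": -0.2},{"dx": 0,"dy": 0.1,"dz": -7,"wx": 0,"wy": 0,"wz": 0,"grip": -0.2},{"dx": 0,"dy": 0.1,"dz": -9.3,"wx": 0,"wy": 0,"wz": 0,"grip": -0.2},{"dx": 0,"dy": 0.1,"dz": -9.3,"wx": 0,"wy": 0,"wz": 0,"grip": -0.2},{"dx": 0,"dy": 0.1,"dz": -9.3,"wx": 0,"wy": 0,"wz": 0,"grip": 0.2},{"dx": 0,"dy": 0.1,"dz": -9.3,"wx": 0,"wy": 0,"wz": 0,"grip": 0.4},{"dx": 0,"dy": 0.1,"dz": -9.3,"wx": 0,"wy": 0,"wz": 0,"grip": 1},{"dx": 0,"dy": 0.1,"dz": -9.3,"wx": 0,"wy": 0,"wz": 0,"grip": 1},{"dx": 0,"dy": 0.1,"dz": -9.3,"wx": 0,"wy": 0,"wz": 0,"grip": 1}]'

```text
time: 2.52
tool_pos: [456.5, -275.5, 61.3]
ee_rot: [0.704, -0.071, -0.703, -0.07]
contact_force: [-0.8, -0.0, 5.4]
finger_gap: 0.28
```

Run:
```python
from h import *
im=get_image("scene"); crop(im,120,90,240,230,4,"pics/s2.png")
s=sense();print(s["tool_pos"],s["finger_gap"],s["contact_force"],s["ft_torque"])
```

```text
[ 456.53000975 -275.49685501   61.31690241] 0.27631846758608 [-0.95107495 -0.37573742  6.30402675] [ 0.02648237  0.14037389 -0.02868649]
```

View pics/s2.png

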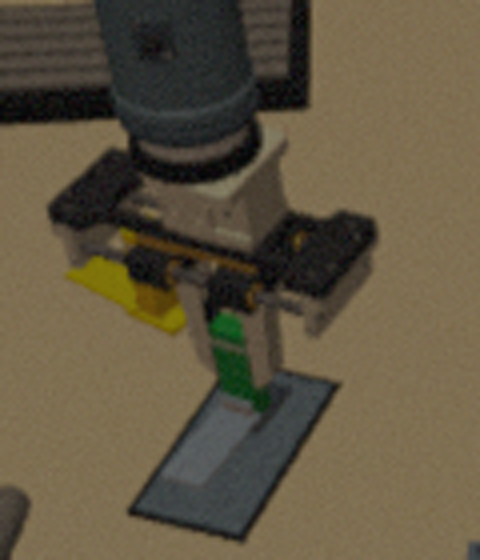

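Request:
send_rows --steps '[{"dx": 0,"dy": 0,"dz": 2,"wx": 0,"wy": 0,"wz": 0,"grip": 1},{"dx": 0,"dy": 0,"dz": 5,"wx": 0,"wy": 0,"wz": 0,"grip": 1},{"dx": 0,"dy": 2,"dz": 7,"wx": 0,"wy": 0,"wz": 3,"grip": 1},{"dx": 0.5,"dy": 6,"dz": 7,"wx": 0,"wy": 0,"wz": 7,"grip": 1},{"dx": 1,"dy": 10,"dz": 7,"wx": 0,"wy": 0,"wz": 11,"grip": 1},{"dx": 1.5,"dy": 14,"dz": 7,"wx": 0,"wy": 0,"wz": 15,"grip": 1},{"dx": 2,"dy": 18,"dz": 7,"wx": 0,"wy": 0,"wz": 19,"grip": 1},{"dx": 2.5,"dy": 21.5,"dz": 6,"wx": 0,"wy": 0,"wz": 20.9,"grip": 1},{"dx": 2.5,"dy": 23.4,"dz": 4,"wx": 0,"wy": 0,"wz": 20.9,"grip": 1},{"dx": 2.5,"dy": 23.4,"dz": 4,"wx": 0,"wy": 0,"wz": 20.9,"grip": 1},{"dx": 2.5,"dy": 23.4,"dz": 4,"wx": 0,"wy": 0,"wz": 20.9,"grip": 1}]'

```text
time: 3.95
tool_pos: [481.4, -41.6, 100.9]
ee_rot: [0.705, 0.058, -0.705, 0.058]
contact_force: [1.1, -0.2, -1.3]
finger_gap: 0.277
```

Run:
```python
from h import *
im=get_image("scene"); cv2.imwrite("pics/f3s.png",im);crop(im,200,130,330,310,4,"pics/s3.png")
im=get_image("top"); cv2.imwrite("pics/f3t.png",im);crop(im,220,110,350,260,4,"pics/t3.png")
for k in range(3):
  s=sense();print(s["tool_pos"],s["finger_gap"],s["contact_force"],s["ft_torque"])
```

```text
[481.79492225 -42.11699012 101.2727011 ] 0.2821172469159734 [ 0.48837033 -0.24465221 -1.50813429] [0.0427396  0.02566707 0.01839867]
[481.79492225 -42.11699012 101.2727011 ] 0.2821172469159734 [ 0.48837033 -0.24465221 -1.50813429] [0.0427396  0.02566707 0.01839867]
[481.79492225 -42.11699012 101.2727011 ] 0.2821172469159734 [ 0.48837033 -0.24465221 -1.50813429] [0.0427396  0.02566707 0.01839867]
```

View pics/s3.png

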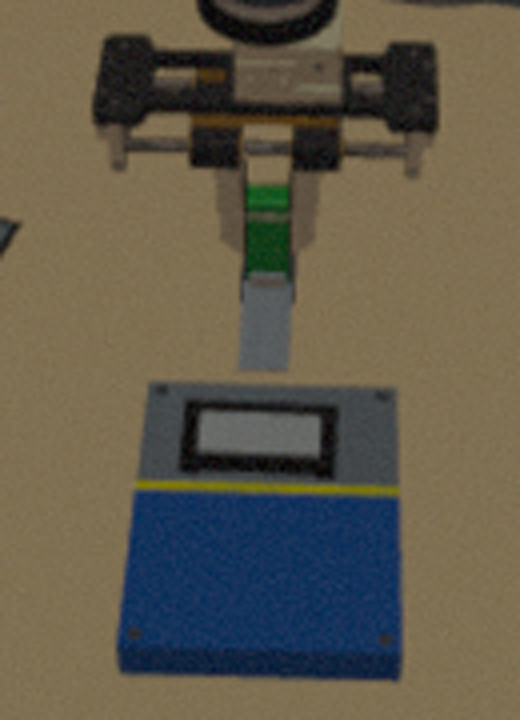

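View pics/t3.png

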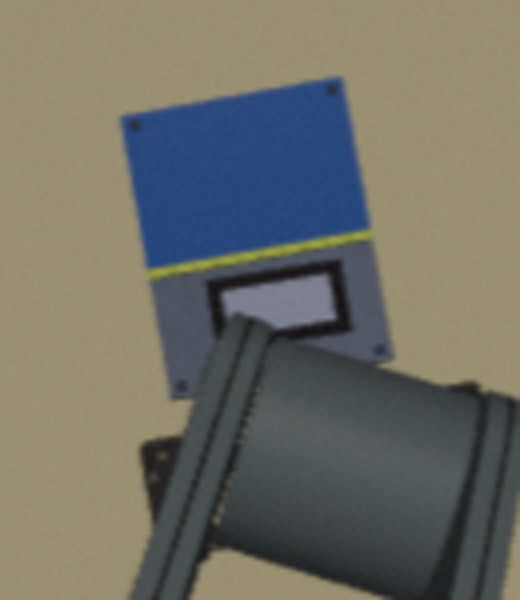

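Run:
```python
from meas import *
s=cv2.imread("pics/f3s.png").astype(int)
for v in range(214,228): print(v,[int(s[v,u].sum()) for u in range(260,273,3)])
c=np.array([560.5,-29]);w=np.array([-.163,.987])*15
for z in(45,50,55,60): print(z,proj("scene",[*(c-w),z]),proj("scene",[*(c+w),z]))
d=np.array([.987,.163])
for z in (34,36): # case near/far top edges
  for xx in(-57.5,-9.5):
    p=np.array([624.2,-12])+xx*d-5.4*np.array([-.163,.987]);print(xx,z,proj("scene",[*p,z]))
print(proj("scene",[624.2,-12,24]),proj("scene",[624.2,-12,29]))
for v in range(224,258): print(v,[int(s[v,u].sum()) for u in (242,266,)],s[v,290])
```

```text
214 [280, 275, 272, 266, 279]
215 [290, 269, 281, 268, 280]
216 [288, 270, 271, 275, 299]
217 [290, 276, 280, 264, 304]
218 [278, 262, 281, 273, 296]
219 [292, 271, 274, 276, 301]
220 [276, 272, 269, 276, 304]
221 [281, 272, 269, 265, 311]
222 [276, 275, 274, 261, 305]
223 [305, 310, 308, 300, 318]
224 [321, 316, 331, 325, 324]
225 [305, 306, 303, 302, 331]
226 [242, 255, 245, 256, 263]
227 [216, 218, 221, 225, 229]
45 [258.5500953  222.62942299] [271.32165574 222.94659965]
50 [258.51445344 221.19931254] [271.33290372 221.51766761]
55 [258.4785489  219.75866228] [271.34423461 220.07820455]
60 [258.44237877 218.30735527] [271.3556493  218.62809361]
-57.5 34 [265.24717955 228.47974951]
-9.5 34 [264.42159029 244.35018683]
-57.5 36 [265.24277841 227.91890189]
-9.5 36 [264.41578918 243.79402146]
[266.65205098 250.4301981 ] [266.6459708  249.06068456]
224 [315, 331] [ 80 108 128]
225 [268, 303] [ 82 112 127]
226 [227, 245] [ 81 100 108]
227 [211, 221] [74 80 80]
228 [221, 211] [76 74 69]
229 [222, 227] [71 69 66]
230 [224, 167] [72 70 64]
231 [220, 77] [73 73 67]
232 [230, 97] [69 71 63]
233 [217, 259] [76 72 70]
234 [221, 324] [76 75 70]
235 [230, 311] [72 68 65]
236 [224, 309] [73 72 66]
237 [228, 316] [74 70 66]
238 [232, 313] [71 66 63]
239 [215, 306] [75 74 70]
240 [217, 325] [75 70 70]
241 [218, 315] [72 72 68]
242 [224, 306] [77 74 69]
243 [210, 216] [70 65 65]
244 [227, 70] [73 72 68]
245 [212, 26] [71 71 66]
246 [205, 30] [75 70 66]
247 [216, 71] [72 71 64]
248 [207, 145] [70 70 62]
249 [225, 196] [74 67 64]
250 [263, 233] [75 75 69]
251 [248, 257] [46 99 99]
252 [236, 259] [  9 118 121]
253 [184, 222] [45 99 98]
254 [163, 160] [82 63 50]
255 [167, 148] [91 49 18]
256 [169, 148] [94 52 27]
257 [156, 183] [94 50 26]
```

Request:
send_rows --steps '[{"dx": 0,"dy": 0,"dz": -1.0,"wx": 0,"wy": 0,"wz": 0,"grip": 1},{"dx": 0,"dy": 0,"dz": -1.6,"wx": 0,"wy": 0,"wz": 0,"grip": 1},{"dx": 0,"dy": 0,"dz": -1.6,"wx": 0,"wy": 0,"wz": 0,"grip": 1},{"dx": 0,"dy": 0,"dz": -1.6,"wx": 0,"wy": 0,"wz": 0,"grip": 1}]'

```text
time: 4.55
tool_pos: [481.2, -41.2, 84.6]
ee_rot: [-0.705, -0.058, 0.705, -0.058]
contact_force: [0.7, 0.2, -1.6]
finger_gap: 0.276
```

Run:
```python
from h import *
im=get_image("scene"); cv2.imwrite("pics/f4s.png",im);crop(im,230,180,310,270,8,"pics/s4.png")
s=sense();print(s["tool_pos"],s["finger_gap"],s["contact_force"],s["ft_torque"])
```

```text
[481.30691129 -41.20168615  84.73234951] 0.2772104320248906 [-0.38157038  0.87153363 -2.14918098] [-0.00051186  0.04192313  0.03261611]
```

View pics/s4.png

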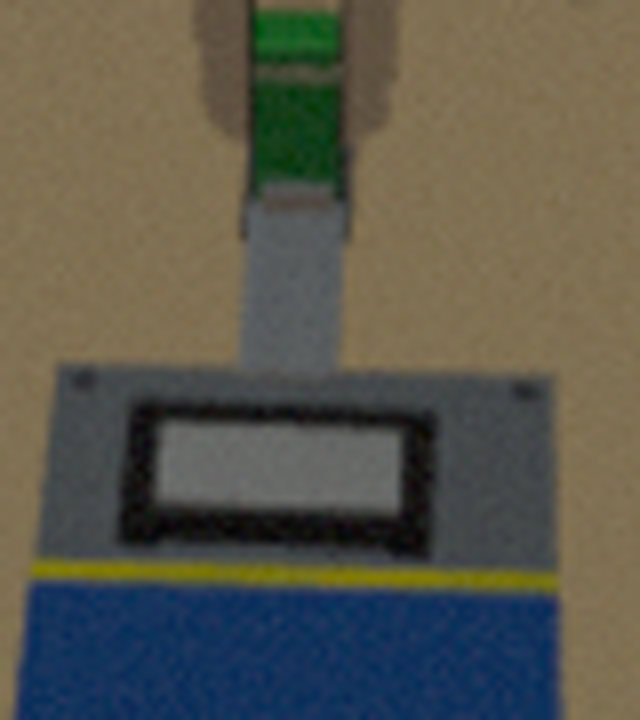

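Request:
send_rows --steps '[{"dx": 0,"dy": 0,"dz": -0.3,"wx": 0,"wy": 0,"wz": 0,"grip": 1},{"dx": 0,"dy": 0,"dz": -0.4,"wx": 0,"wy": 0,"wz": 0,"grip": 1},{"dx": 0,"dy": 0,"dz": -0.4,"wx": 0,"wy": 0,"wz": 0,"grip": 1}]'

```text
time: 4.97
tool_pos: [481.1, -41.1, 80.6]
ee_rot: [-0.705, -0.058, 0.705, -0.058]
contact_force: [-0.5, 0.2, -0.7]
finger_gap: 0.278
```

Request:
send_rows --steps '[{"dx": 0,"dy": 0,"dz": -0.1,"wx": 0,"wy": 0,"wz": 0,"grip": 1},{"dx": 0,"dy": 0,"dz": -0.1,"wx": 0,"wy": 0,"wz": 0,"grip": 1}]'

```text
time: 5.22
tool_pos: [481.1, -41.1, 79.6]
ee_rot: [-0.705, -0.058, 0.705, -0.058]
contact_force: [-0.0, -0.5, -1.4]
finger_gap: 0.282
```

Request:
send_rows --steps '[{"dx": 0,"dy": 0,"dz": -0.1,"wx": 0,"wy": 0,"wz": 0,"grip": 1},{"dx": 0,"dy": 0,"dz": -0.1,"wx": 0,"wy": 0,"wz": 0,"grip": 1}]'

```text
time: 5.48
tool_pos: [481.1, -41.1, 78.6]
ee_rot: [-0.705, -0.058, 0.705, -0.058]
contact_force: [0.4, -0.3, -0.5]
finger_gap: 0.274
```

Request:
send_rows --steps '[{"dx": 0,"dy": 0,"dz": -0.1,"wx": 0,"wy": 0,"wz": 0,"grip": 1},{"dx": 0,"dy": 0,"dz": -0.1,"wx": 0,"wy": 0,"wz": 0,"grip": 1}]'

```text
time: 5.72
tool_pos: [481.1, -41.1, 77.6]
ee_rot: [-0.705, -0.058, 0.705, -0.058]
contact_force: [-0.6, -0.1, -0.5]
finger_gap: 0.276
```

Run:
```python
from h import *
s=sense();print(s["tool_pos"],s["contact_force"],s["ft_torque"])
```

```text
[481.13501254 -41.14169985  77.59206184] [-0.59934618 -0.13035432 -0.51506379] [-0.01375436 -0.01058403 -0.02187831]
```

Request:
send_rows --steps '[{"dx": 0,"dy": 0,"dz": -0.1,"wx": 0,"wy": 0,"wz": 0,"grip": 1},{"dx": 0,"dy": 0,"dz": -0.1,"wx": 0,"wy": 0,"wz": 0,"grip": 1}]'

```text
time: 5.98
tool_pos: [481.1, -41.1, 76.6]
ee_rot: [-0.705, -0.058, 0.705, -0.058]
contact_force: [0.6, 0.3, -1.0]
finger_gap: 0.277
```

Run:
```python
from h import *
s=sense();print(s["tool_pos"],s["contact_force"],s["ft_torque"])
```

```text
[481.13734971 -41.09568639  76.58582316] [ 0.64814225  0.27416385 -0.95881918] [0.05636595 0.06988468 0.0017729 ]
```

Request:
send_rows --steps '[{"dx": 0,"dy": 0,"dz": -0.1,"wx": 0,"wy": 0,"wz": 0,"grip": 1},{"dx": 0,"dy": 0,"dz": -0.1,"wx": 0,"wy": 0,"wz": 0,"grip": 1}]'

```text
time: 6.22
tool_pos: [481.1, -41.1, 75.6]
ee_rot: [-0.705, -0.058, 0.705, -0.058]
contact_force: [0.1, -0.3, -1.6]
finger_gap: 0.278
```

Request:
send_rows --steps '[{"dx": 0,"dy": 0,"dz": -0.1,"wx": 0,"wy": 0,"wz": 0,"grip": 1},{"dx": 0,"dy": 0,"dz": -0.1,"wx": 0,"wy": 0,"wz": 0,"grip": 1}]'

```text
time: 6.48
tool_pos: [481.2, -41.1, 74.6]
ee_rot: [-0.705, -0.058, 0.705, -0.058]
contact_force: [0.0, -0.4, -1.2]
finger_gap: 0.279
```

Run:
```python
from h import *
im=get_image("scene"); cv2.imwrite("pics/f5s.png",im);crop(im,230,180,310,270,8,"pics/s5.png")
s=sense();print(s["tool_pos"],s["finger_gap"],s["contact_force"],s["ft_torque"])
```

```text
[481.15141827 -41.12352431  74.61275973] 0.2772893469316632 [ 0.49244004 -0.68031621 -1.54899913] [ 0.0504395   0.04039555 -0.01017112]
```

View pics/s5.png

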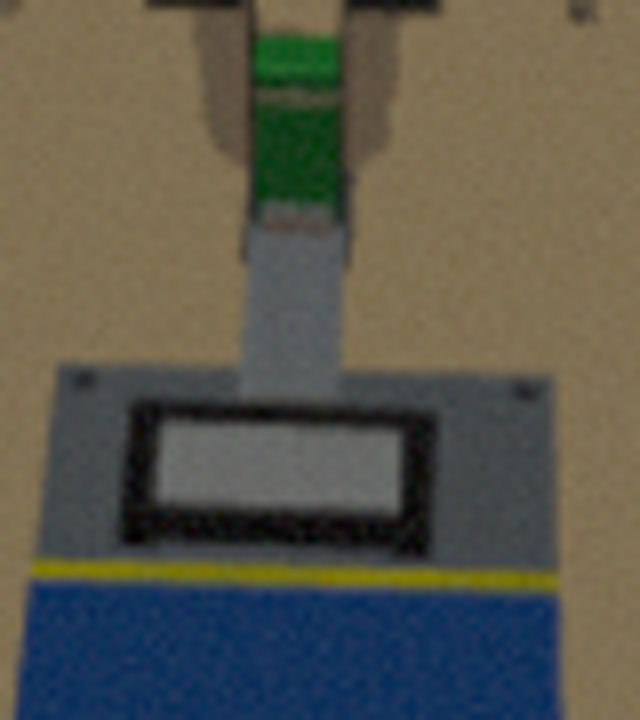

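Request:
send_rows --steps '[{"dx": 0,"dy": 0,"dz": -0.1,"wx": 0,"wy": 0,"wz": 0,"grip": 1},{"dx": 0,"dy": 0,"dz": -0.1,"wx": 0,"wy": 0,"wz": 0,"grip": 1}]'

```text
time: 6.78
tool_pos: [481.3, -41.2, 74.0]
ee_rot: [0.705, 0.058, -0.705, 0.058]
contact_force: [-1.3, 0.5, 3.3]
finger_gap: 0.277
```

Request:
send_rows --steps '[{"dx": 0,"dy": 0,"dz": -0.1,"wx": 0,"wy": 0,"wz": 0,"grip": 1},{"dx": 0,"dy": 0,"dz": -0.1,"wx": 0,"wy": 0,"wz": 0,"grip": 1}]'

```text
time: 7.02
tool_pos: [481.2, -41.2, 73.5]
ee_rot: [0.705, 0.058, -0.705, 0.058]
contact_force: [-5.0, -0.6, 10.0]
finger_gap: 0.278
```

Run:
```python
from h import *
s=sense();print(s["tool_pos"],s["contact_force"],s["ft_torque"])
```

```text
[481.1807483  -41.22936043  73.48682094] [-5.00279666 -0.6234611  10.04257115] [ 0.1534708   0.31809881 -0.01453975]
```

Request:
send_rows --squeeze 60 --steps '[{"dx": 0,"dy": 0,"dz": 0.2,"wx": 0,"wy": 0,"wz": 0,"grip": 1},{"dx": 0,"dy": 0,"dz": 0.3,"wx": 0,"wy": 0,"wz": 0,"grip": 1},{"dx": 0,"dy": 0,"dz": 0.3,"wx": 0,"wy": 0,"wz": 0,"grip": 1}]'

```text
time: 7.4
tool_pos: [481.1, -41.1, 75.5]
ee_rot: [-0.705, -0.058, 0.705, -0.058]
contact_force: [1.2, 0.7, -2.8]
finger_gap: 0.277
```

Request:
send_rows --steps '[{"dx": 0,"dy": 0,"dz": -0.1,"wx": 0,"wy": 0,"wz": 0,"grip": 1},{"dx": 0,"dy": 0,"dz": -0.1,"wx": 0,"wy": 0,"wz": 0,"grip": 1}]'

```text
time: 7.65
tool_pos: [481.0, -41.1, 74.4]
ee_rot: [-0.705, -0.058, 0.705, -0.058]
contact_force: [0.7, -1.2, -1.6]
finger_gap: 0.275
```

Request:
send_rows --steps '[{"dx": 0,"dy": 0,"dz": -0.05,"wx": 0,"wy": 0,"wz": 0,"grip": 1},{"dx": 0,"dy": 0,"dz": -0.05,"wx": 0,"wy": 0,"wz": 0,"grip": 1}]'

```text
time: 7.9
tool_pos: [481.1, -41.1, 74.2]
ee_rot: [-0.705, -0.058, 0.705, -0.058]
contact_force: [-0.3, -0.1, -0.2]
finger_gap: 0.28
```

Request:
send_rows --steps '[{"dx": 0,"dy": 0,"dz": -0.05,"wx": 0,"wy": 0,"wz": 0,"grip": 1},{"dx": 0,"dy": 0,"dz": -0.05,"wx": 0,"wy": 0,"wz": 0,"grip": 1}]'

```text
time: 8.15
tool_pos: [481.2, -41.2, 73.9]
ee_rot: [0.705, 0.058, -0.705, 0.058]
contact_force: [-3.1, 0.4, 4.1]
finger_gap: 0.276
```

Run:
```python
from h import *
s=sense();print(s["tool_pos"],s["contact_force"],s["ft_torque"])
im=get_image("scene"); cv2.imwrite("pics/f6s.png",im);crop(im,230,180,310,270,8,"pics/s6.png")
```

```text
[481.15718601 -41.1689742   73.91440274] [-3.1403418   0.43900382  4.07022047] [0.05431657 0.18276455 0.01427461]
```

View pics/s6.png

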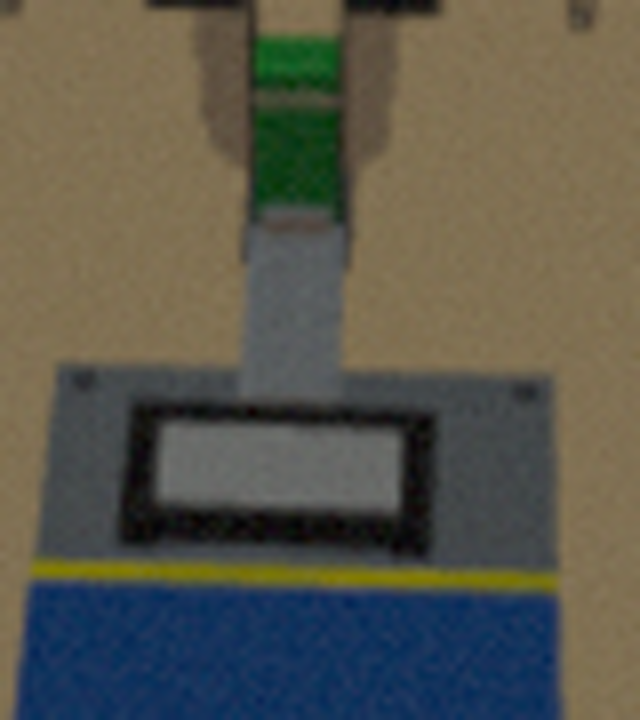

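Request:
send_rows --steps '[{"dx": 0,"dy": 0,"dz": 0.56,"wx": 0,"wy": 0,"wz": 0,"grip": 1},{"dx": 0,"dy": 0,"dz": 0.56,"wx": 0,"wy": 0,"wz": 0,"grip": 1},{"dx": 0.2,"dy": 0.03,"dz": 0.56,"wx": 0,"wy": 0,"wz": 0,"grip": 1},{"dx": 0.4,"dy": 0.06,"dz": 0.56,"wx": 0,"wy": 0,"wz": 0,"grip": 1},{"dx": 0.6,"dy": 0.1,"dz": 0.56,"wx": 0,"wy": 0,"wz": 0,"grip": 1},{"dx": 0.8,"dy": 0.13,"dz": 0.56,"wx": 0,"wy": 0,"wz": 0,"grip": 1},{"dx": 1.0,"dy": 0.16,"dz": 0.56,"wx": 0,"wy": 0,"wz": 0,"grip": 1},{"dx": 1.2,"dy": 0.2,"dz": 0.56,"wx": 0,"wy": 0,"wz": 0,"grip": 1},{"dx": 1.2,"dy": 0.2,"dz": 0.56,"wx": 0,"wy": 0,"wz": 0,"grip": 1}]'

```text
time: 9.32
tool_pos: [493.4, -39.1, 79.2]
ee_rot: [0.705, 0.058, -0.705, 0.058]
contact_force: [-0.4, -0.5, -1.3]
finger_gap: 0.279
```

Run:
```python
from h import *
s=sense();print(s["tool_pos"],s["contact_force"],s["ft_torque"])
im=get_image("scene"); cv2.imwrite("pics/f7s.png",im);crop(im,230,190,310,270,8,"pics/s7.png")
```

```text
[493.37746198 -39.10006859  79.24767355] [-0.44094375 -0.5490767  -1.32269452] [-0.02934615 -0.04329217  0.04230122]
```

View pics/s7.png

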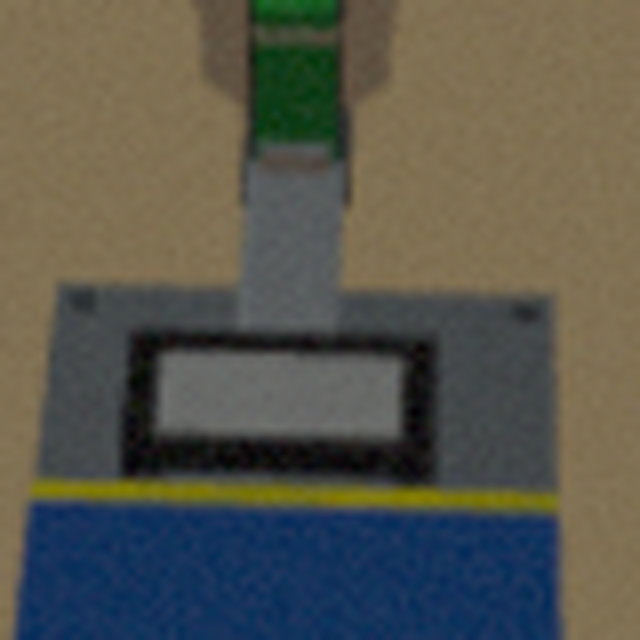

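Request:
send_rows --steps '[{"dx": 0.1,"dy": 0.02,"dz": 0,"wx": 0,"wy": 0,"wz": 0,"grip": 1},{"dx": 0.2,"dy": 0.03,"dz": 0,"wx": 0,"wy": 0,"wz": 0,"grip": 1},{"dx": 0.3,"dy": 0.05,"dz": 0,"wx": 0,"wy": 0,"wz": 0,"grip": 1}]'

```text
time: 9.75
tool_pos: [496.2, -38.6, 79.2]
ee_rot: [-0.705, -0.058, 0.705, -0.058]
contact_force: [-0.4, 0.3, -1.5]
finger_gap: 0.276
```

Request:
send_rows --steps '[{"dx": 0.1,"dy": 0.02,"dz": 0,"wx": 0,"wy": 0,"wz": 0,"grip": 1},{"dx": 0.1,"dy": 0.02,"dz": 0,"wx": 0,"wy": 0,"wz": 0,"grip": 1}]'

```text
time: 10.0
tool_pos: [497.4, -38.4, 79.3]
ee_rot: [0.705, 0.058, -0.705, 0.058]
contact_force: [0.9, 0.5, -1.9]
finger_gap: 0.274
```

Request:
send_rows --steps '[{"dx": 0.1,"dy": 0.02,"dz": 0,"wx": 0,"wy": 0,"wz": 0,"grip": 1},{"dx": 0.1,"dy": 0.02,"dz": 0,"wx": 0,"wy": 0,"wz": 0,"grip": 1}]'

```text
time: 10.25
tool_pos: [498.3, -38.2, 79.3]
ee_rot: [0.705, 0.058, -0.705, 0.058]
contact_force: [-0.0, 0.6, -1.2]
finger_gap: 0.279
```

Request:
send_rows --steps '[{"dx": 0.1,"dy": 0.02,"dz": 0,"wx": 0,"wy": 0,"wz": 0,"grip": 1},{"dx": 0.1,"dy": 0.02,"dz": 0,"wx": 0,"wy": 0,"wz": 0,"grip": 1}]'

```text
time: 10.5
tool_pos: [499.3, -38.0, 79.2]
ee_rot: [0.705, 0.058, -0.705, 0.058]
contact_force: [-0.7, -0.4, -1.6]
finger_gap: 0.279
```

Run:
```python
from h import *
s=sense();print(s["tool_pos"],s["contact_force"],s["ft_torque"])
im=get_image("scene"); cv2.imwrite("pics/f8s.png",im);crop(im,230,190,310,270,8,"pics/s8.png")
```

```text
[499.26989632 -38.03459842  79.24634292] [-0.70483249 -0.41604056 -1.58825908] [-0.02563109  0.1085454  -0.00881567]
```

View pics/s8.png

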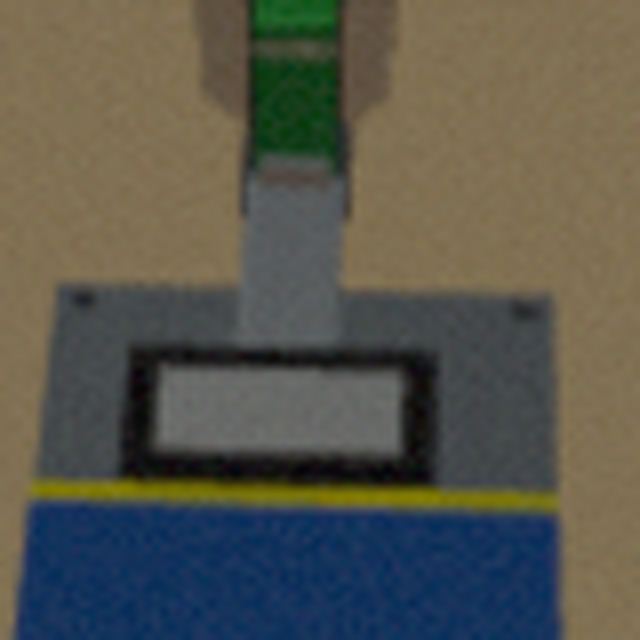

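Request:
send_rows --steps '[{"dx": 0.06,"dy": 0.01,"dz": 0,"wx": 0,"wy": 0,"wz": 0,"grip": 1},{"dx": 0.06,"dy": 0.01,"dz": 0,"wx": 0,"wy": 0,"wz": 0,"grip": 1}]'

```text
time: 10.8
tool_pos: [499.3, -38.0, 79.2]
ee_rot: [-0.704, -0.058, 0.705, -0.058]
contact_force: [-3.6, -0.1, -0.7]
finger_gap: 0.274
```

Request:
send_rows --steps '[{"dx": 0.06,"dy": 0.01,"dz": 0,"wx": 0,"wy": 0,"wz": 0,"grip": 1},{"dx": 0.06,"dy": 0.01,"dz": 0,"wx": 0,"wy": 0,"wz": 0,"grip": 1}]'

```text
time: 11.05
tool_pos: [499.5, -37.9, 79.1]
ee_rot: [-0.704, -0.058, 0.705, -0.058]
contact_force: [-4.6, -2.1, 1.5]
finger_gap: 0.276
```

Request:
send_rows --steps '[{"dx": 0.06,"dy": 0.01,"dz": 0,"wx": 0,"wy": 0,"wz": 0,"grip": 1},{"dx": 0.06,"dy": 0.01,"dz": 0,"wx": 0,"wy": 0,"wz": 0,"grip": 1}]'

```text
time: 11.3
tool_pos: [499.6, -37.8, 79.0]
ee_rot: [-0.704, -0.058, 0.706, -0.058]
contact_force: [-6.7, -2.9, 1.9]
finger_gap: 0.279
```

Request:
send_rows --steps '[{"dx": 0.06,"dy": 0.01,"dz": 0,"wx": 0,"wy": 0,"wz": 0,"grip": 1},{"dx": 0.06,"dy": 0.01,"dz": 0,"wx": 0,"wy": 0,"wz": 0,"grip": 1}]'

```text
time: 11.55
tool_pos: [499.7, -37.7, 79.0]
ee_rot: [-0.703, -0.058, 0.706, -0.058]
contact_force: [-7.7, -3.7, 4.5]
finger_gap: 0.279
```

Request:
send_rows --steps '[{"dx": -0.4,"dy": -0.06,"dz": 0,"wx": 0,"wy": 0,"wz": 0,"grip": 1},{"dx": -0.84,"dy": -0.14,"dz": 0,"wx": 0,"wy": 0,"wz": 0,"grip": 1},{"dx": -0.84,"dy": -0.14,"dz": -0.2,"wx": 0,"wy": 0,"wz": 0,"grip": 1},{"dx": -0.84,"dy": -0.14,"dz": -0.4,"wx": 0,"wy": 0,"wz": 0,"grip": 1},{"dx": -0.84,"dy": -0.14,"dz": -0.45,"wx": 0,"wy": 0,"wz": 0,"grip": 1},{"dx": -0.84,"dy": -0.14,"dz": -0.45,"wx": 0,"wy": 0,"wz": 0,"grip": 1}]'

```text
time: 12.3
tool_pos: [493.3, -39.0, 74.6]
ee_rot: [-0.705, -0.058, 0.705, -0.058]
contact_force: [-0.5, -0.2, -2.4]
finger_gap: 0.274
```

Run:
```python
from h import *
s=sense();print(s["tool_pos"],s["contact_force"],s["ft_torque"])
im=get_image("scene"); cv2.imwrite("pics/f9s.png",im);crop(im,230,190,310,270,8,"pics/s9.png")
```

```text
[493.27103932 -38.99959867  74.64962486] [-0.51057091 -0.16276581 -2.36104265] [-0.0503696  -0.0185604  -0.02530772]
```

View pics/s9.png

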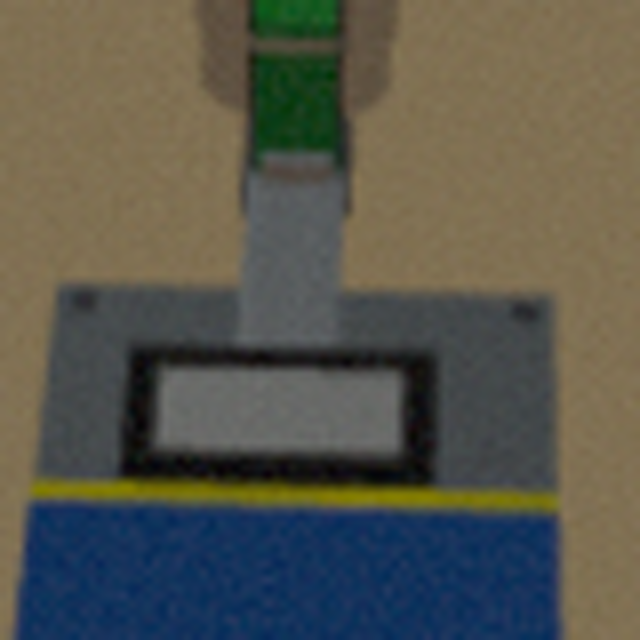

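Request:
send_rows --steps '[{"dx": 0,"dy": 0,"dz": -0.05,"wx": 0,"wy": 0,"wz": 0,"grip": 1},{"dx": 0,"dy": 0,"dz": -0.05,"wx": 0,"wy": 0,"wz": 0,"grip": 1}]'

```text
time: 12.6
tool_pos: [493.2, -39.0, 74.3]
ee_rot: [0.705, 0.058, -0.705, 0.058]
contact_force: [0.3, 0.4, -0.8]
finger_gap: 0.277
```

Request:
send_rows --steps '[{"dx": 0,"dy": 0,"dz": -0.05,"wx": 0,"wy": 0,"wz": 0,"grip": 1},{"dx": 0,"dy": 0,"dz": -0.05,"wx": 0,"wy": 0,"wz": 0,"grip": 1}]'

```text
time: 12.85
tool_pos: [493.2, -39.0, 74.0]
ee_rot: [0.705, 0.058, -0.705, 0.058]
contact_force: [-0.9, -0.3, 2.6]
finger_gap: 0.276
```

Request:
send_rows --steps '[{"dx": 0,"dy": 0,"dz": 0.09,"wx": 0,"wy": 0,"wz": 0,"grip": 1},{"dx": 0.2,"dy": 0.03,"dz": 0.09,"wx": 0,"wy": 0,"wz": 0,"grip": 1},{"dx": 0.4,"dy": 0.07,"dz": 0.09,"wx": 0,"wy": 0,"wz": 0,"grip": 1},{"dx": 0.6,"dy": 0.1,"dz": 0.09,"wx": 0,"wy": 0,"wz": 0,"grip": 1},{"dx": 0.7,"dy": 0.12,"dz": 0.09,"wx": 0,"wy": 0,"wz": 0,"grip": 1},{"dx": 0.7,"dy": 0.12,"dz": 0.09,"wx": 0,"wy": 0,"wz": 0,"grip": 1}]'

```text
time: 13.6
tool_pos: [500.2, -37.8, 74.6]
ee_rot: [-0.705, -0.058, 0.705, -0.058]
contact_force: [-0.6, 0.1, -1.0]
finger_gap: 0.276
```

Request:
send_rows --steps '[{"dx": 0.1,"dy": 0.02,"dz": 0,"wx": 0,"wy": 0,"wz": 0,"grip": 1},{"dx": 0.2,"dy": 0.03,"dz": 0,"wx": 0,"wy": 0,"wz": 0,"grip": 1}]'

```text
time: 13.85
tool_pos: [502.2, -37.5, 74.6]
ee_rot: [-0.705, -0.058, 0.705, -0.058]
contact_force: [-0.0, -0.1, -1.0]
finger_gap: 0.276
```

Request:
send_rows --steps '[{"dx": 0.15,"dy": 0.02,"dz": 0,"wx": 0,"wy": 0,"wz": 0,"grip": 1},{"dx": 0.3,"dy": 0.05,"dz": 0,"wx": 0,"wy": 0,"wz": 0,"grip": 1},{"dx": 0.45,"dy": 0.07,"dz": 0,"wx": 0,"wy": 0,"wz": 0,"grip": 1}]'

```text
time: 14.22
tool_pos: [506.8, -36.8, 74.6]
ee_rot: [0.705, 0.058, -0.705, 0.058]
contact_force: [-0.8, 0.7, -1.5]
finger_gap: 0.277
```

Request:
send_rows --steps '[{"dx": 0.2,"dy": 0.03,"dz": 0,"wx": 0,"wy": 0,"wz": 0,"grip": 1},{"dx": 0.4,"dy": 0.07,"dz": 0,"wx": 0,"wy": 0,"wz": 0,"grip": 1},{"dx": 0.6,"dy": 0.1,"dz": 0,"wx": 0,"wy": 0,"wz": 0,"grip": 1},{"dx": 0.83,"dy": 0.14,"dz": 0,"wx": 0,"wy": 0,"wz": 0,"grip": 1}]'

```text
time: 14.72
tool_pos: [515.1, -35.4, 74.6]
ee_rot: [0.705, 0.058, -0.705, 0.058]
contact_force: [-0.3, 0.5, -1.0]
finger_gap: 0.277
```

Run:
```python
from h import *
s=sense();print(s["tool_pos"],s["contact_force"],s["ft_torque"])
im=get_image("scene"); cv2.imwrite("pics/f10s.png",im);crop(im,230,190,310,270,8,"pics/s10.png")
```

```text
[515.14451407 -35.41247543  74.64287395] [-0.32591836  0.46016421 -1.01970518] [-0.06195794 -0.00359193 -0.00265022]
```

View pics/s10.png

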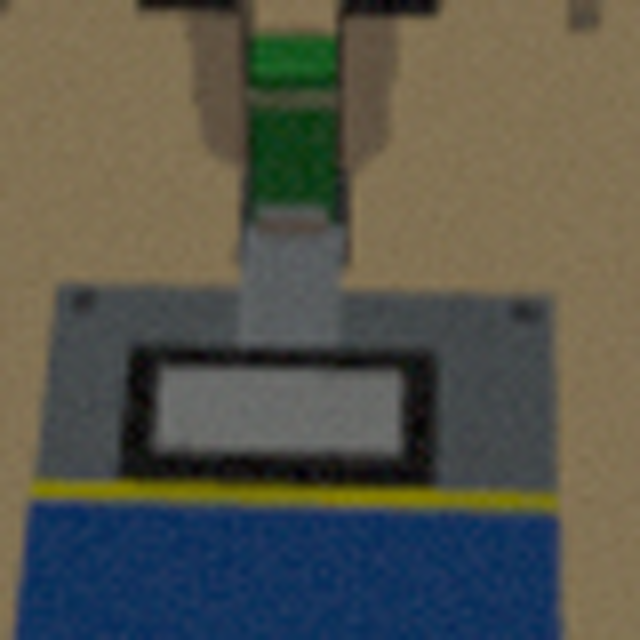

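Request:
send_rows --steps '[{"dx": 0.0,"dy": 0,"dz": 0.15,"wx": 0,"wy": 0,"wz": 0,"grip": 1},{"dx": 0.01,"dy": 0,"dz": 0.3,"wx": 0,"wy": 0,"wz": 0,"grip": 1},{"dx": 0.02,"dy": 0,"dz": 0.45,"wx": 0,"wy": 0,"wz": 0,"grip": 1},{"dx": 0.03,"dy": 0,"dz": 0.6,"wx": 0,"wy": 0,"wz": 0,"grip": 1},{"dx": 0.05,"dy": 0.01,"dz": 0.87,"wx": 0,"wy": 0,"wz": 0,"grip": 1},{"dx": 0.16,"dy": 0.03,"dz": 1.25,"wx": 0,"wy": 0,"wz": 0,"grip": 1},{"dx": 0.29,"dy": 0.05,"dz": 1.6,"wx": 0,"wy": 0,"wz": 0,"grip": 1}]'

```text
time: 15.65
tool_pos: [517.9, -34.9, 90.9]
ee_rot: [-0.705, -0.058, 0.705, -0.058]
contact_force: [-1.3, -0.2, -2.0]
finger_gap: 0.275
```

Run:
```python
from h import *
s=sense();print(s["tool_pos"],s["contact_force"],s["ft_torque"])
im=get_image("scene"); cv2.imwrite("pics/f11s.png",im);crop(im,230,190,310,270,8,"pics/s11.png")
```

```text
[517.94198223 -34.91004631  90.94475897] [-1.32446807 -0.19001535 -2.0436555 ] [-0.00078596  0.13154575 -0.0246212 ]
```

View pics/s11.png

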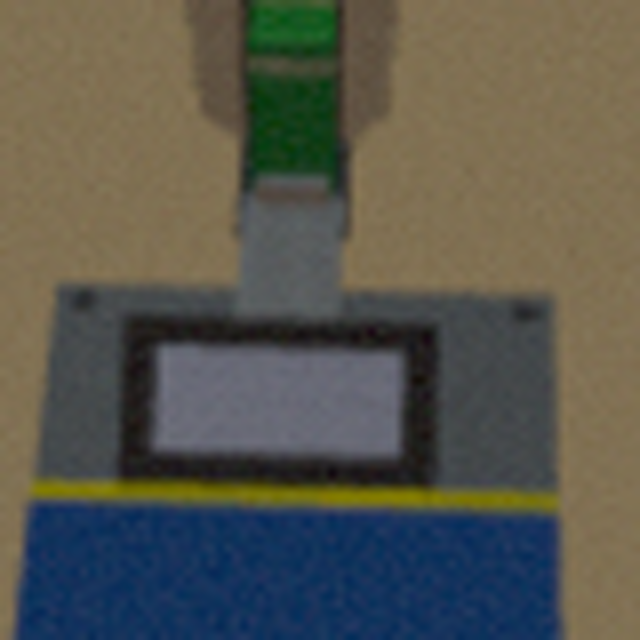

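Request:
send_rows --steps '[{"dx": 0.08,"dy": 0.01,"dz": 0.16,"wx": 0,"wy": 0,"wz": 0,"grip": 1},{"dx": 0.17,"dy": 0.03,"dz": 0.32,"wx": 0,"wy": 0,"wz": 0,"grip": 1},{"dx": 0.26,"dy": 0.04,"dz": 0.47,"wx": 0,"wy": 0,"wz": 0,"grip": 1},{"dx": 0.35,"dy": 0.06,"dz": 0.61,"wx": 0,"wy": 0,"wz": 0,"grip": 1},{"dx": 0.43,"dy": 0.07,"dz": 0.73,"wx": 0,"wy": 0,"wz": 0,"grip": 1},{"dx": 0.51,"dy": 0.08,"dz": 0.85,"wx": 0,"wy": 0,"wz": 0,"grip": 1},{"dx": 0.69,"dy": 0.11,"dz": 1.06,"wx": 0,"wy": 0,"wz": 0,"grip": 1}]'

```text
time: 16.58
tool_pos: [524.8, -33.8, 101.3]
ee_rot: [-0.705, -0.058, 0.705, -0.058]
contact_force: [-0.1, -0.1, -2.1]
finger_gap: 0.275
```

Run:
```python
from h import *
s=sense();print(s["tool_pos"],s["contact_force"],s["ft_torque"])
im=get_image("scene"); cv2.imwrite("pics/f12s.png",im);crop(im,230,190,310,270,8,"pics/s12.png")
```

```text
[524.75352629 -33.80737018 101.28308183] [-0.06928887 -0.09806538 -2.08442375] [-0.00940301  0.0776437  -0.04427749]
```

View pics/s12.png

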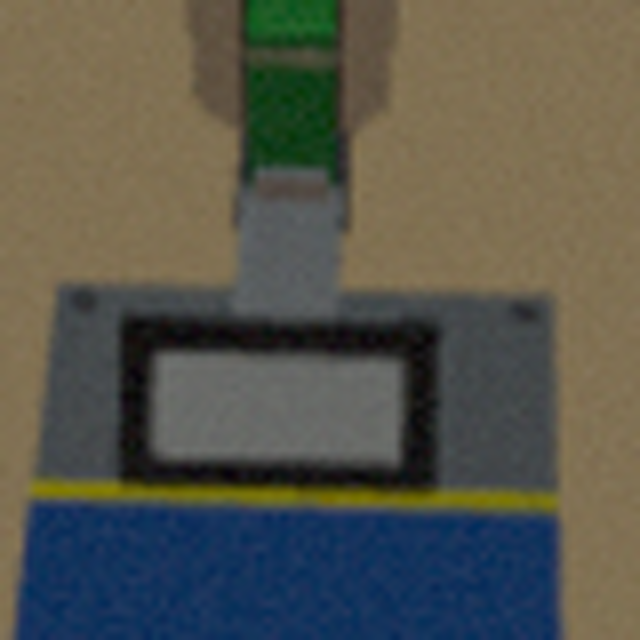

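Request:
send_rows --steps '[{"dx": 0.17,"dy": 0.03,"dz": 0.13,"wx": 0,"wy": 0,"wz": 0,"grip": 1},{"dx": 0.34,"dy": 0.06,"dz": 0.26,"wx": 0,"wy": 0,"wz": 0,"grip": 1},{"dx": 0.52,"dy": 0.08,"dz": 0.38,"wx": 0,"wy": 0,"wz": 0,"grip": 1},{"dx": 0.7,"dy": 0.12,"dz": 0.49,"wx": 0,"wy": 0,"wz": 0,"grip": 1},{"dx": 0.9,"dy": 0.15,"dz": 0.57,"wx": 0,"wy": 0,"wz": 0,"grip": 1}]'

```text
time: 17.25
tool_pos: [534.0, -32.3, 107.0]
ee_rot: [0.705, 0.058, -0.705, 0.058]
contact_force: [-0.6, -0.9, -1.4]
finger_gap: 0.277
```

Run:
```python
from h import *
s=sense();print(s["tool_pos"],s["contact_force"],s["ft_torque"])
im=get_image("scene"); cv2.imwrite("pics/f13s.png",im);crop(im,230,190,310,270,8,"pics/s13.png")
```

```text
[533.97050543 -32.30398423 107.02791341] [-0.62774807 -0.86552984 -1.37864265] [ 0.00234331  0.08256266 -0.0431347 ]
```

View pics/s13.png

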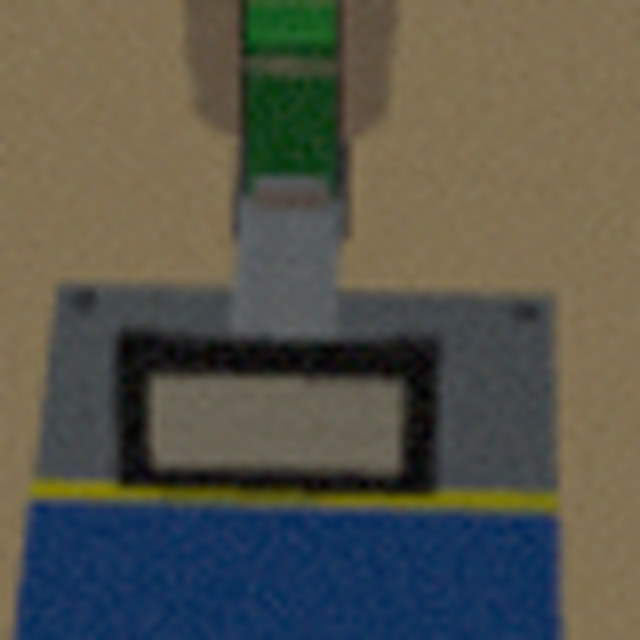

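Request:
send_rows --steps '[{"dx": 0.2,"dy": 0.03,"dz": 0.08,"wx": 0,"wy": 0,"wz": 0,"grip": 1},{"dx": 0.4,"dy": 0.06,"dz": 0.16,"wx": 0,"wy": 0,"wz": 0,"grip": 1},{"dx": 0.6,"dy": 0.1,"dz": 0.21,"wx": 0,"wy": 0,"wz": 0,"grip": 1},{"dx": 0.8,"dy": 0.13,"dz": 0.24,"wx": 0,"wy": 0,"wz": 0,"grip": 1},{"dx": 0.95,"dy": 0.16,"dz": 0.26,"wx": 0,"wy": 0,"wz": 0,"grip": 1}]'

```text
time: 17.92
tool_pos: [543.5, -30.7, 109.6]
ee_rot: [0.705, 0.058, -0.705, 0.058]
contact_force: [0.1, -1.1, -1.2]
finger_gap: 0.275
```

Run:
```python
from h import *
s=sense();print(s["tool_pos"],s["contact_force"],s["ft_torque"])
im=get_image("scene"); cv2.imwrite("pics/f14s.png",im);crop(im,230,190,310,270,8,"pics/s14.png")
```

```text
[543.48071598 -30.72543364 109.58198326] [ 0.14257579 -1.11208054 -1.19072573] [-0.07370275  0.07956927  0.00178116]
```

View pics/s14.png

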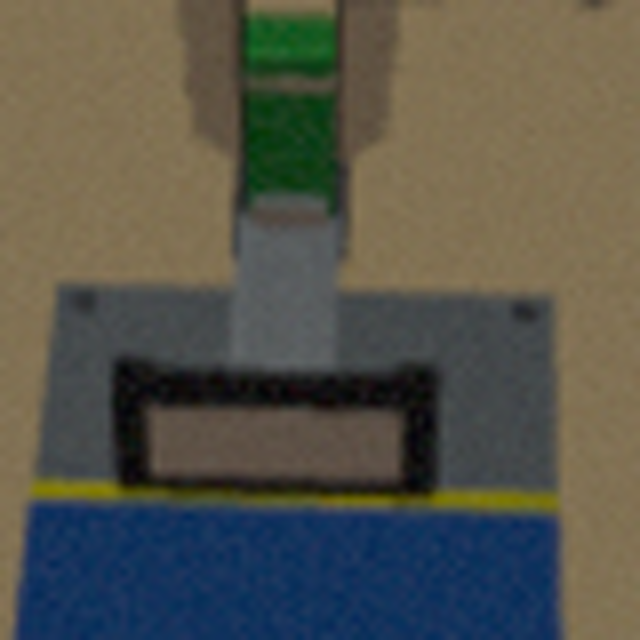

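Request:
send_rows --steps '[{"dx": 0.2,"dy": 0.03,"dz": 0.02,"wx": 0,"wy": 0,"wz": 0,"grip": 1},{"dx": 0.4,"dy": 0.06,"dz": 0.03,"wx": 0,"wy": 0,"wz": 0,"grip": 1},{"dx": 0.6,"dy": 0.1,"dz": 0.02,"wx": 0,"wy": 0,"wz": 0,"grip": 1},{"dx": 0.8,"dy": 0.13,"dz": 0,"wx": 0,"wy": 0,"wz": 0,"grip": 1},{"dx": 0.9,"dy": 0.15,"dz": 0,"wx": 0,"wy": 0,"wz": 0,"grip": 1},{"dx": 0.9,"dy": 0.15,"dz": 0,"wx": 0,"wy": 0,"wz": 0,"grip": 1}]'

```text
time: 18.73
tool_pos: [552.3, -29.2, 109.5]
ee_rot: [-0.705, -0.058, 0.705, -0.058]
contact_force: [1.3, 0.2, -0.5]
finger_gap: 0.277
```

Run:
```python
from h import *
s=sense();print(s["tool_pos"],s["contact_force"],s["ft_torque"])
im=get_image("scene"); cv2.imwrite("pics/f15s.png",im);crop(im,230,190,310,270,8,"pics/s15.png")
```

```text
[552.31260009 -29.21579228 109.50878235] [ 1.29532353  0.22306873 -0.53035332] [-0.01026391  0.02599609 -0.05245734]
```

View pics/s15.png

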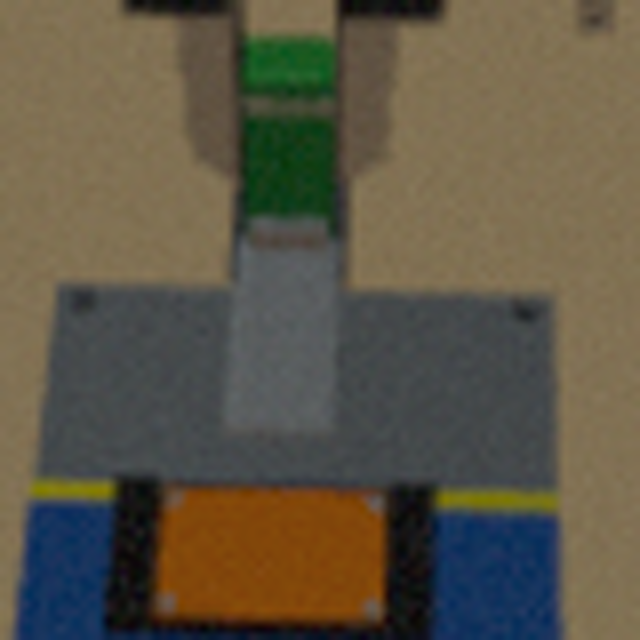

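Request:
send_rows --steps '[{"dx": -1.5,"dy": -0.25,"dz": 0.5,"wx": 0,"wy": 0,"wz": 0,"grip": 1},{"dx": -4,"dy": -0.65,"dz": 1,"wx": 0,"wy": 0,"wz": 0,"grip": 1},{"dx": -7,"dy": -3,"dz": 1,"wx": 0,"wy": 0,"wz": -2,"grip": 1},{"dx": -9,"dy": -7,"dz": 1,"wx": 0,"wy": 0,"wz": -5,"grip": 1},{"dx": -9.6,"dy": -11,"dz": 1,"wx": 0,"wy": 0,"wz": -9,"grip": 1},{"dx": -9.6,"dy": -15,"dz": 1,"wx": 0,"wy": 0,"wz": -13,"grip": 1},{"dx": -9.6,"dy": -19,"dz": 1,"wx": 0,"wy": 0,"wz": -17,"grip": 1},{"dx": -9.6,"dy": -22,"dz": 1,"wx": 0,"wy": 0,"wz": -20.9,"grip": 1},{"dx": -9.6,"dy": -24.6,"dz": 0,"wx": 0,"wy": 0,"wz": -20.9,"grip": 1},{"dx": -9.6,"dy": -24.6,"dz": -2,"wx": 0,"wy": 0,"wz": -20.9,"grip": 1},{"dx": -9.6,"dy": -24.6,"dz": -3.5,"wx": 0,"wy": 0,"wz": -20.9,"grip": 1},{"dx": -9.6,"dy": -24.6,"dz": -4,"wx": 0,"wy": 0,"wz": -20.9,"grip": 1},{"dx": -9.6,"dy": -24.6,"dz": -4,"wx": 0,"wy": 0,"wz": -20.9,"grip": 1}]'

```text
time: 20.4
tool_pos: [456.1, -274.8, 69.5]
ee_rot: [-0.703, 0.071, 0.704, 0.071]
contact_force: [0.3, 0.7, -1.4]
finger_gap: 0.276
```

Run:
```python
from h import *
s=sense();print(s["tool_pos"],s["contact_force"],s["ft_torque"])
im=get_image("scene"); cv2.imwrite("pics/f16s.png",im);crop(im,120,110,320,310,3,"pics/s16.png")
```

```text
[ 456.14313179 -274.76173734   69.54450386] [ 0.32219513  0.66179533 -1.43392712] [ 0.01533004  0.02247529 -0.02494449]
```

View pics/s16.png

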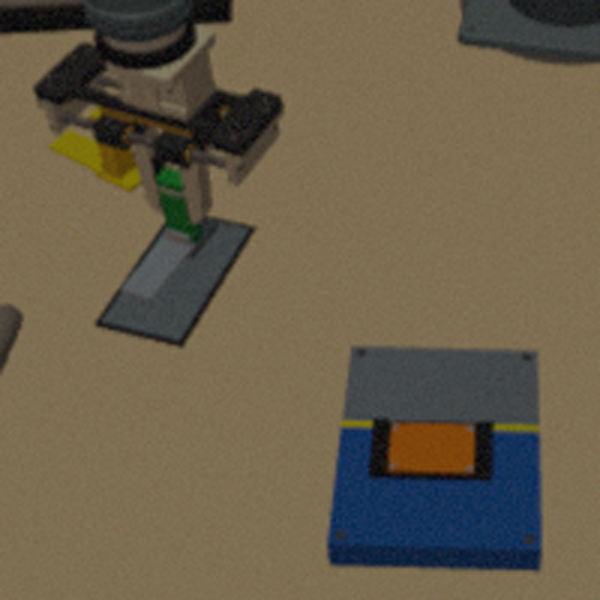

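Request:
send_rows --steps '[{"dx": 0,"dy": 0,"dz": -0.3,"wx": 0,"wy": 0,"wz": 0,"grip": 1},{"dx": 0,"dy": 0,"dz": -0.6,"wx": 0,"wy": 0,"wz": 0,"grip": 1},{"dx": 0,"dy": 0,"dz": -0.6,"wx": 0,"wy": 0,"wz": 0,"grip": 1}]'

```text
time: 20.82
tool_pos: [456.2, -275.1, 63.4]
ee_rot: [-0.703, 0.071, 0.704, 0.071]
contact_force: [1.0, -0.4, -2.6]
finger_gap: 0.278
```

Request:
send_rows --steps '[{"dx": 0,"dy": 0,"dz": -0.1,"wx": 0,"wy": 0,"wz": 0,"grip": 1},{"dx": 0,"dy": 0,"dz": -0.1,"wx": 0,"wy": 0,"wz": 0,"grip": 1}]'

```text
time: 21.08
tool_pos: [456.3, -275.2, 62.5]
ee_rot: [-0.704, 0.071, 0.704, 0.071]
contact_force: [-0.8, -0.3, -1.3]
finger_gap: 0.276
```

Request:
send_rows --steps '[{"dx": 0,"dy": 0,"dz": -0.1,"wx": 0,"wy": 0,"wz": 0,"grip": 1},{"dx": 0,"dy": 0,"dz": -0.1,"wx": 0,"wy": 0,"wz": 0,"grip": 1}]'

```text
time: 21.32
tool_pos: [456.2, -275.2, 61.5]
ee_rot: [-0.704, 0.071, 0.704, 0.071]
contact_force: [-0.2, 0.6, -1.3]
finger_gap: 0.277
```

Request:
send_rows --steps '[{"dx": 0,"dy": 0,"dz": -0.05,"wx": 0,"wy": 0,"wz": 0,"grip": 1},{"dx": 0,"dy": 0,"dz": -0.05,"wx": 0,"wy": 0,"wz": 0,"grip": 1}]'

```text
time: 21.58
tool_pos: [456.3, -275.2, 61.4]
ee_rot: [0.704, -0.071, -0.704, -0.071]
contact_force: [-1.7, -0.4, 2.1]
finger_gap: 0.279
```

Request:
send_rows --steps '[{"dx": 0,"dy": 0,"dz": -0.03,"wx": 0,"wy": 0,"wz": 0,"grip": 1},{"dx": 0,"dy": 0,"dz": -0.03,"wx": 0,"wy": 0,"wz": 0,"grip": 1}]'

```text
time: 21.82
tool_pos: [456.3, -275.2, 61.3]
ee_rot: [0.704, -0.071, -0.703, -0.071]
contact_force: [-1.9, 1.2, 5.6]
finger_gap: 0.272
```

Request:
send_rows --squeeze 10 --steps '[{"dx": 0,"dy": 0,"dz": 0,"wx": 0,"wy": 0,"wz": 0,"grip": 1},{"dx": 0,"dy": 0,"dz": 0,"wx": 0,"wy": 0,"wz": 0,"grip": 0.35},{"dx": 0,"dy": 0,"dz": 0,"wx": 0,"wy": 0,"wz": 0,"grip": 0.2},{"dx": 0,"dy": 0,"dz": 0,"wx": 0,"wy": 0,"wz": 0,"grip": 0},{"dx": 0,"dy": 0,"dz": 0,"wx": 0,"wy": 0,"wz": 0,"grip": -0.2},{"dx": 0,"dy": 0,"dz": 0,"wx": 0,"wy": 0,"wz": 0,"grip": -0.2},{"dx": 0,"dy": 0,"dz": 2,"wx": 0,"wy": 0,"wz": 0,"grip": -0.2},{"dx": 0,"dy": 0,"dz": 5,"wx": 0,"wy": 0,"wz": 0,"grip": -0.2},{"dx": 0,"dy": 0,"dz": 9,"wx": 0,"wy": 0,"wz": 0,"grip": -0.2},{"dx": 0,"dy": 0,"dz": 13,"wx": 0,"wy": 0,"wz": 0,"grip": -0.2},{"dx": -5,"dy": 0,"dz": 17,"wx": 0,"wy": 0,"wz": 0,"grip": -0.2},{"dx": -10,"dy": 0,"dz": 19,"wx": 0,"wy": 0,"wz": 0,"grip": -0.2},{"dx": -10,"dy": 0,"dz": 19,"wx": 0,"wy": 0,"wz": 0,"grip": -0.2},{"dx": -10,"dy": 0,"dz": 19,"wx": 0,"wy": 0,"wz": 0,"grip": -0.2}]'

```text
time: 23.58
tool_pos: [356.5, -275.4, 250.8]
ee_rot: [0.704, -0.071, -0.703, -0.071]
contact_force: [0.3, -0.3, -1.1]
finger_gap: 0.602
```

Run:
```python
from h import *
s=sense();print(s["tool_pos"],s["contact_force"],s["time"])
im=get_image("scene"); cv2.imwrite("pics/f17s.png",im);t=get_image("top");cv2.imwrite("pics/f17t.png",t)
crop(im,120,110,320,310,3,"pics/s17.png"); crop(t,230,110,430,280,3,"pics/t17.png")
# changes in bystanders
a=cv2.imread("pics/scene0.png").astype(int)
for n,(x0,y0,x1,y1) in dict(tub=(370,195,425,255),module=(390,285,448,312),driver=(92,205,132,275)).items():
    print(n,abs(a[y0:y1,x0:x1]-im[y0:y1,x0:x1].astype(int)).mean())
```

```text
[ 356.49336067 -275.35154326  250.8145757 ] [ 0.30707165 -0.29082901 -1.06290678] 23.575
tub 2.6502020202020202
module 3.4142188165176672
driver 2.7420238095238094
```

View pics/s17.png

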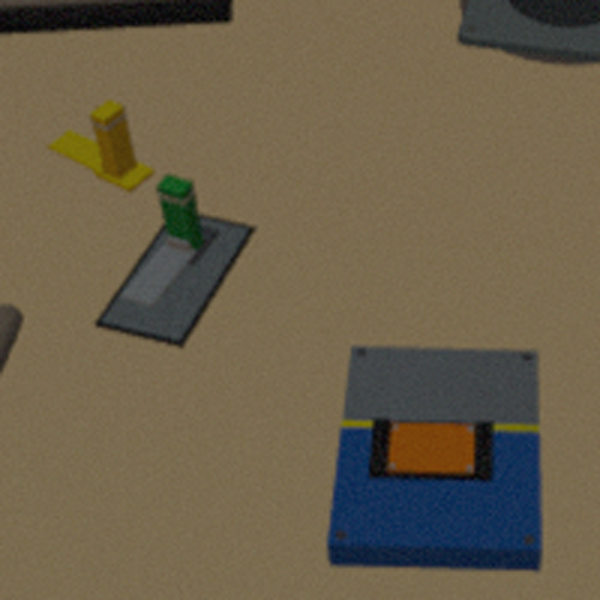

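View pics/t17.png

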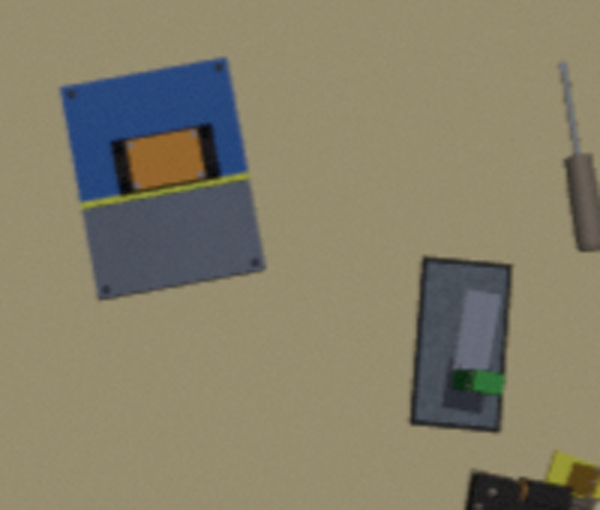

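```bash
python3 -c "
from rig import *
print(close_job())"
```

```text
the job is handed in; nothing more can be done
None
```

The drive case now lies upside down, orange side up, fully on the blue high bed. The lifter stands upright on its grey pad, released, and the job is handed in at about 24 s of robot time.

**How it went:**
- I felt for the low bed with the blade to get its height.
- I pushed the case gently against the step.
- I slid the blade 16 mm under the near edge and tipped the case over the step.
- I put the lifter back where it started.

**Last checks:**
- Both cameras show the case just past the yellow edge and the lifter upright on its pad.
- In the scene camera, the tub, module and screwdriver look the same as at the start.
- The gripper is clear of everything.

**Force margin:**
- **Case:** when the case met the step I sent four small pushes without checking between them. The last reading was about 8.5 N horizontally. With the vertical part it comes to about 10 N, and sensor noise is about 1 N. The 10 N limit on the case may therefore have been just reached or slightly passed for a moment.
- **Block:** touching the bed peaked at about 12.5 N against the 15 N limit, counting the sideways part.
- **Lift and tip:** readings there stayed within about 2 N.

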